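# Lid the four raw jars on the kiln shelf, each with the lid thrown for it

### The arm

A 6-joint arm with a two-finger parallel gripper is mounted at the origin on the work surface; the furniture and walls round the work are solid. World frame = base frame: x ahead of the robot, y to its left, z up, the work surface at z = 0. Lengths are in mm, angles in rad, forces in N, time in s.
With the tool pointing down it reaches from about 275 to 775 mm from the base axis. Payload 14.6 kg.
Tool frame: the origin (TCP) lies on the centre line of the jaws, within the pads' length; the fingertips stand 17 mm ahead of it and the grasp point (between the pads) lies 2 mm behind it; z points along the fingers, y is the line along which they close (so a half turn about z gives the same grasp; the last joint's range is limited). The gripper opens to 85 mm and grips with 20 to 120 N. Pads are 22 mm wide; open, the fingers measure 114 mm over their backs; the gripper's body (76 mm by 85 mm) begins 54 mm behind the grasp point. The pads swing forward as they close: fully open they stand 13 mm farther back than shut.
Start: joints at [1.068, 0.263, -0.048, 1.259, 0, 1.415], TCP at [178.941, 493.567, 248.278] pointing down, gripper open.
Joint ranges: [-2.65, 2.65], [-0.89, 1.7], [-1.18, 1.37], [-2.13, 2.11], [-1.35, 1.29], [-3.14, 3.14]. Speed limits (rad/s): [1.89, 1.89, 2.57, 2.79, 3.14, 3.14].

### API

Orientations are given as a unit quaternion [w, x, y, z].
In Python, from cell import bot, grab_frame, camera_model, workorder gives the robot as it stands.
- The arm moves only by the tool creep_tool, called after ">>>" by a JSON object that holds its "name" and its "arguments", one argument or row to a line. Schema: {"type":"object","properties":{"offsets":{"type":"array","items":{"type":"array","items":{"type":"array","items":{"type":"number"},"minItems":7,"maxItems":7},"minItems":1,"maxItems":8},"minItems":1,"maxItems":1},"squeeze":{"type":"number"},"only":{"type":"string"},"quiet":{"type":"boolean"},"lines":{"type":"string"}},"required":["offsets"],"additionalProperties":false}. offsets is a list that holds a single list of rows (three levels of brackets), with 1 to 8 rows, each of 7 numbers: the opening from 0.0 (shut) to 1.0 (fully open), then dx, dy, dz in normalised numbers (1 is 600 mm), then a rotation vector rx, ry, rz in parts of the range, where 1.0 means 360 degrees; each row shifts and turns the commanded pose from where the row before left it, along the tool's axes as they then stand; what a row does not reach is not made up. A row lasts 1/12 s, in which the tool goes at most 41.7 mm and 0.125 rad, less where a joint would pass 70% of its speed; a pose out of reach is approached as far as the arm can. The fingers move at their own pace and stop on an object; squeeze is the grip in N (left out, the last holds). Time passes only in rows, so rows that do not move let the fingers close. The tool returns the time, the measured TCP pose, the force, the opening and the grip force at its end. only (a regular expression) keeps the lines of the reply that match it, lines (a string "A,B") keeps lines A to B, and quiet returns only ok. Shift and turn numbers lie between -1 and 1, and a call with a number outside is refused. Input that does not fit is refused with a message, and nothing moves.
- bot.get_state(): the state, without advancing time (a new reading comes with each control period).
- grab_frame(name): name is "scene" or "top" or "wrist"; returns (picture, depth): 384x512x3 uint8, blue, green, red; 384x512 float32, mm along the optical axis (not along the pixel's ray), 0 where there is no reading.
- camera_model(name): a dict with "camera_matrix" (3x3 intrinsics, pixels), "rvec" (rotation vector, rad) and "tvec" (3), from world to camera coordinates, as OpenCV has them. Camera axes: x right, y down, z forward; pixel columns grow to the right and rows downward; lengths in mm; the calibration is good to about 2 mm. A picture is of the moment at which its call begins: read the wrist's pose just before it. camera_model takes no time and is no camera call; for the wrist camera it gives the pose at the moment of the call.
- workorder.finish_job(): hands the job in; it is judged then, once.
The state is a dict: "time": time; "joint_positions": joint angles; "joint_velocities": joint speeds; "effort": joint torques, N m; "tool_pos": TCP position; "orientation": TCP orientation; "wrist_force": force on the tool from outside, world axes, zero at the start; "torque": the same for the moment, N m; "width": opening from 0.0 (shut) to 1.0 (fully open); "grasp_force": force on a finger pad.
Only numpy, scipy, OpenCV 4.12 (cv2) and the standard library are available. Lean on these libraries where they do the work, as an engineer would, in place of code of your own. Each camera call takes 0.05 s, during which the arm holds its last target. There are 200 camera calls.

### The job

The four jars on the kiln shelf go into the bisque kiln with their lids on, so that jar and lid shrink together. Find on the plywood board the lid that was thrown for each jar (as wide as its rim) and set it gently on that jar without dropping it, knob up and fully home with its flange on the rim all round. Leave the jars standing where they are, and leave the one lid that fits no jar, and the little pot, where they lie on the board.

Things in the scene. Friction and masses are not known exactly. Their poses are not given: they have to be found in the camera images.
- tall_jar: the tallest and slimmest of the four jars, narrow mouth; raw cream clay, open at the top, loose. 130 mm high, 80 mm at its widest; its round mouth is 40 mm inside and 50 mm over the rim. Origin: centre of its underside, z up, so the mouth's centre lies straight above it at the height just given. It stands with the other three on a square kiln shelf, whose top is 30 mm above the table.
- round_jar: round-bellied jar with a drawn-in shoulder; raw cream clay, open at the top, loose. 110 mm high, 94 mm at its widest; its round mouth is 52 mm inside and 62 mm over the rim. Origin: centre of its underside, z up, so the mouth's centre lies straight above it at the height just given. It stands with the other three on a square kiln shelf, whose top is 30 mm above the table.
- straight_jar: straight-sided jar; raw cream clay, open at the top, loose. 95 mm high, 97 mm at its widest; its round mouth is 76 mm inside and 86 mm over the rim. Origin: centre of its underside, z up, so the mouth's centre lies straight above it at the height just given. It stands with the other three on a square kiln shelf, whose top is 30 mm above the table.
- squat_jar: the lowest and widest of the four jars, widest mouth; raw cream clay, open at the top, loose. 72 mm high, 113 mm at its widest; its round mouth is 88 mm inside and 98 mm over the rim. Origin: centre of its underside, z up, so the mouth's centre lies straight above it at the height just given. It stands with the other three on a square kiln shelf, whose top is 30 mm above the table.
- tall_jar_lid: cream clay lid, flange 50 mm across; fits only the tall jar. Spigot below the flange: 35 mm across tapering to 29 mm at its foot, 10 mm high. Origin: centre of the spigot's foot, z up; heights above it: flange underside 10 mm, crown 22 mm, round knob 26 mm across from 33 to 48 mm, top 53 mm. Lies knob up on a plywood board whose top is 30 mm above the table.
- round_jar_lid: cream clay lid, flange 62 mm across; fits only the round jar. Spigot below the flange: 47 mm across tapering to 41 mm at its foot, 10 mm high. Origin: centre of the spigot's foot, z up; heights above it: flange underside 10 mm, crown 22 mm, round knob 26 mm across from 33 to 48 mm, top 53 mm. Lies knob up on a plywood board whose top is 30 mm above the table.
- spare_lid: cream clay lid, flange 74 mm across; belongs to no jar here. Spigot below the flange: 59 mm across tapering to 53 mm at its foot, 10 mm high. Origin: centre of the spigot's foot, z up; heights above it: flange underside 10 mm, crown 22 mm, round knob 26 mm across from 33 to 48 mm, top 53 mm. Lies knob up on a plywood board whose top is 30 mm above the table.
- straight_jar_lid: cream clay lid, flange 86 mm across; fits only the straight jar. Spigot below the flange: 71 mm across tapering to 65 mm at its foot, 10 mm high. Origin: centre of the spigot's foot, z up; heights above it: flange underside 10 mm, crown 22 mm, round knob 26 mm across from 33 to 48 mm, top 53 mm. Lies knob up on a plywood board whose top is 30 mm above the table.
- squat_jar_lid: cream clay lid, flange 98 mm across; fits only the squat jar. Spigot below the flange: 83 mm across tapering to 77 mm at its foot, 10 mm high. Origin: centre of the spigot's foot, z up; heights above it: flange underside 10 mm, crown 22 mm, round knob 26 mm across from 33 to 48 mm, top 53 mm. Lies knob up on a plywood board whose top is 30 mm above the table.
- test_pot: small round cream pot without a lid, 62 mm across, 61 mm high, that dries on the plywood board among the lids; not part of the job. Origin: centre of its underside, z up.

How it is judged (in metres and radians):
At the end, for the whole second after the job is handed in: Each of the four jars carries its own lid: lid centre within 6 mm of the jar's axis, flange on the rim (height within +3 and -4 mm of seated), lid and jar upright within 4 degrees and at rest; no jar has moved more than 30 mm, the spare lid and the small pot no more than 20 mm (horizontal distance between tall_jar_lid and tall_jar below 0.006 m and z of tall_jar_lid in the frame of tall_jar between 0.116 and 0.123 m and angle between each of tall_jar_lid, tall_jar, round_jar_lid, round_jar, straight_jar_lid, straight_jar, squat_jar_lid, squat_jar's own z axis and vertical below 0.07 rad and distance of each of tall_jar, round_jar, straight_jar, squat_jar from where it was at the start of the episode below 0.03 m and linear speed of each of tall_jar_lid, tall_jar, round_jar_lid, round_jar, straight_jar_lid, straight_jar, squat_jar_lid, squat_jar below 0.02 m/s and horizontal distance between round_jar_lid and round_jar below 0.006 m and z of round_jar_lid in the frame of round_jar between 0.096 and 0.103 m and horizontal distance between straight_jar_lid and straight_jar below 0.006 m and z of straight_jar_lid in the frame of straight_jar between 0.081 and 0.088 m and horizontal distance between squat_jar_lid and squat_jar below 0.006 m and z of squat_jar_lid in the frame of squat_jar between 0.058 and 0.065 m and distance of each of spare_lid, test_pot from where it was at the start of the episode below 0.02 m); the robot touches nothing.
It fails at once if a jar knocked over (angle between any of tall_jar, round_jar, straight_jar, squat_jar's own z axis and vertical above 0.5 rad).
It fails at once if a jar pushed more than 40 mm from where it stood (distance of any of tall_jar, round_jar, straight_jar, squat_jar from where it was at the start of the episode above 0.04 m).
It fails at once if a lid dropped from more than about 15 mm ((contact force between the fingers and tall_jar_lid below 0.3 N and linear speed of tall_jar_lid above 0.6 m/s) or (contact force between the fingers and round_jar_lid below 0.3 N and linear speed of round_jar_lid above 0.6 m/s) or (contact force between the fingers and straight_jar_lid below 0.3 N and linear speed of straight_jar_lid above 0.6 m/s) or (contact force between the fingers and squat_jar_lid below 0.3 N and linear speed of squat_jar_lid above 0.6 m/s)).
It fails at once if the spare lid carried off or pushed more than 30 mm (distance of spare_lid from where it was at the start of the episode above 0.03 m).
It fails at once if the small test pot carried off or pushed more than 30 mm (distance of test_pot from where it was at the start of the episode above 0.03 m).
It also fails if it takes over 99 s, if anything falls off the work surface, if the arm or the gripper's body presses on something with over 40 N, if the wrist force passes 120 N, or if a joint passes its speed limit or range.

## Working session

There is one attempt and no reset: what is moved stays moved. The work goes in short steps, Python scripts to look and compute and a tool call to move; the robot and the scene stay as the last step left them, time stands still between calls to the robot, and variables do not carry over. Pictures are saved under pics/ and viewed, at most 14 in all, crops included, and the job is handed in when it is done.

```bash
ls; mkdir -p pics; python3 - <<'E'
from cell import bot, grab_frame, camera_model
import cv2, numpy as np
print(bot.get_state())
for n in ["scene","top"]:
    p,d=grab_frame(n); cv2.imwrite(f"pics/{n}0.png",p); np.save(f"pics/{n}0.npy",d)
    m=camera_model(n); print(n,m)
E
```

```text
pics
{'time': 0.0, 'joint_positions': array([ 1.06769780e+00,  2.63529381e-01, -4.89518908e-02,  1.25938933e+00,
        2.72085782e-05,  1.41550710e+00]), 'joint_velocities': array([ 0.00014814, -0.00090765, -0.00035469,  0.00045907, -0.00015617,
        0.00011678]), 'effort': array([-5.26248972e-03, -6.37611938e+01,  3.84564614e+01,  1.35349768e-02,
       -3.58415909e-04, -3.31928831e-07]), 'tool_pos': array([178.80715829, 493.33755933, 247.81624994]), 'orientation': array([-1.86519394e-04,  1.73029394e-01,  9.84916514e-01, -5.03895921e-04]), 'wrist_force': array([0.70521743, 0.06099936, 0.37348702]), 'torque': array([1.23367442e-05, 3.68126564e-02, 9.59318929e-02]), 'grasp_force': 0.0, 'width': 0.9996753656225688}
scene {'camera_matrix': array([[355.72815406,   0.        , 262.00216392],
       [  0.        , 355.72815406, 194.30905682],
       [  0.        ,   0.        ,   1.        ]]), 'rvec': array([ 2.27936639, -0.80187679,  0.28630506]), 'tvec': array([-380.80626169,  298.06086514,  887.46361362])}
top {'camera_matrix': array([[485.2746314 ,   0.        , 261.84891334],
       [  0.        , 485.2746314 , 198.47187604],
       [  0.        ,   0.        ,   1.        ]]), 'rvec': array([ 2.11091111, -2.17033786,  0.13112223]), 'tvec': array([  65.07362356,  503.60538993, 1581.50989159])}
```

View pics/scene0.png

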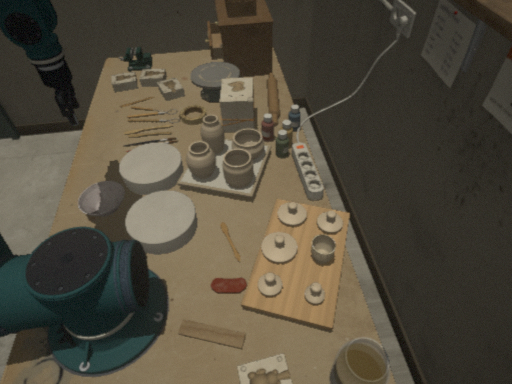

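View pics/top0.png

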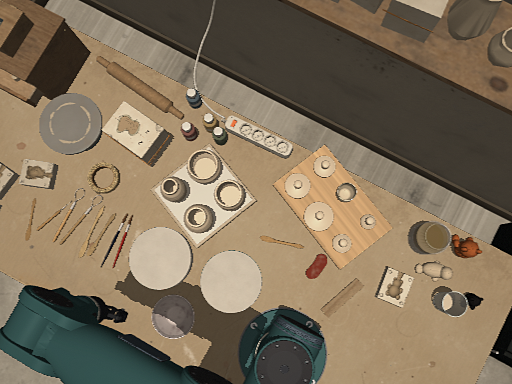

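The scene view shows the jars on the shelf at about (200–250, 130–170) and the lids and pot on the board at (265–340, 210–300). In the top view the jars are at tall (174,188), squat (204,165), straight (230,195) and round (200,217). The lids are at (324,166), (297,185), (318,215), (341,242) and (367,221), and the pot at (346,191).

```bash
cat > h.py <<'E'
import cv2, numpy as np
from cell import bot, grab_frame, camera_model
def model(n):
    m=camera_model(n); R=cv2.Rodrigues(np.array(m["rvec"]))[0]; return np.array(m["camera_matrix"]),R,np.array(m["tvec"]).ravel()
def cloud(d,M):
    K,R,t=M; v,u=np.mgrid[:d.shape[0],:d.shape[1]]
    c=np.stack([(u-K[0,2])/K[0,0]*d,(v-K[1,2])/K[1,1]*d,d],-1)
    return (c-t)@R
def ray(uv,M,z):
    K,R,t=M; C=-R.T@t; w=R.T@np.linalg.solve(K,[uv[0],uv[1],1.]); return (C+w*(z-C[2])/w[2])
def tri(obs):  # [(uv,M)...] -> point
    A=[];b=[]
    for uv,(K,R,t) in obs:
        C=-R.T@t; w=R.T@np.linalg.solve(K,[uv[0],uv[1],1.]); w/=np.linalg.norm(w); P=np.eye(3)-np.outer(w,w); A.append(P); b.append(P@C)
    return np.linalg.solve(sum(A),sum(b))
def proj(X,M):
    K,R,t=M; c=R@np.asarray(X,float)+t; return (K@c/c[2])[:2]
E
python3 - <<'E'
from h import *
px={'tall':(174,188),'squat':(204,165),'straight':(230,195),'round':(200,217),'A':(324,166),'B':(297,185),'C':(318,215),'D':(341,242),'E':(367,221),'pot':(346,191)}
C={}
for n in ["top","scene"]:
    C[n]=cloud(np.load(f"pics/{n}0.npy"),model(n))
for k,(u,v) in px.items():
    P=C["top"][v-25:v+25,u-25:u+25].reshape(-1,3)
    c0=ray((u,v),model("top"),80 if len(k)==1 or k=='pot' else 130)
    out=[k]
    for n in C:
        Q=C[n].reshape(-1,3); Q=Q[np.hypot(*(Q[:,:2]-c0[:2]).T)<60]
        if len(k)>1: # rim: points near top
            zt=np.percentile(Q[:,2],99.5); T=Q[Q[:,2]>zt-5]
        else:
            zt=np.percentile(Q[Q[:,2]<100,2],99.5); T=Q[(Q[:,2]>zt-8)&(Q[:,2]<100)]
        (cx,cy),r=cv2.minEnclosingCircle(T[:,:2].astype(np.float32))
        out+= [n,round(float(zt),1),np.round([cx,cy,2*r],1),len(T)]
    F=C["top"].reshape(-1,3); F=F[(np.hypot(*(F[:,:2]-c0[:2]).T)<56)&(F[:,2]>37)]
    out+=['flange area dia',round(float(2*np.sqrt(len(F)*(1500/485.)**2/np.pi)),1), np.round(F.mean(0),1)]
    print(*out)
E
```

```text
tall top 165.9 [535.9 335.3  49. ] 35 scene 159.7 [536.2 331.3  53.5] 65 flange area dia 80.2 [531.8 330.9 116.1]
squat top 108.1 [612.8 240.3  97.6] 49 scene 102.8 [612.5 237.4 101.2] 107 flange area dia 85.1 [607.5 233.4  65.7]
straight top 130.4 [513.1 156.7  85.1] 58 scene 125.5 [513.8 154.   88.1] 121 flange area dia 85.0 [513.5 157.4  80.6]
round top 145.8 [439.3 257.2  60.9] 38 scene 140.7 [440.2 254.2  63.2] 84 flange area dia 87.0 [438.3 254.1 102. ]
A top 85.2 [ 606.1 -158.6   24.5] 42 scene 82.8 [ 606.1 -162.4   26. ] 55 flange area dia 69.7 [ 605.3 -157.7   52.5]
B top 86.3 [544.7 -66.   24.2] 37 scene 81.5 [543.2 -70.   25.4] 54 flange area dia 80.6 [542.7 -65.7  51.9]
C top 87.0 [ 440.1 -132.    25.6] 38 scene 82.0 [ 440.5 -135.5   27.5] 69 flange area dia 91.3 [ 439.6 -131.9   51.3]
D top 87.2 [ 349.7 -202.9   24.3] 40 scene 82.0 [ 349.1 -205.8   25.9] 83 flange area dia 61.9 [ 349.6 -201.6   53.8]
E top 86.8 [ 417.8 -293.3   24.3] 43 scene 82.4 [ 416.9 -295.5   25.9] 87 flange area dia 50.7 [ 417.7 -289.6   56.2]
pot top 93.6 [ 512.4 -221.6   62.3] 32 scene 89.3 [ 511.3 -225.2   62.7] 82 flange area dia 58.2 [ 516.7 -224.9   58.9]
```

```bash
cat >> h.py <<'E'
from scipy.spatial.transform import Rotation as Ro
def pose():
    s=bot.get_state(); q=s["orientation"]; return np.array(s["tool_pos"]),Ro.from_quat([q[1],q[2],q[3],q[0]]).as_matrix()
def delta(target,yaw=None):
    p,R=pose(); o=[np.round(R.T@(np.array(target)-p),1)]
    if yaw is not None: # wanted direction of tool x (world yaw); prints turn about tool z, mod pi
        cur=np.arctan2(R[1,0],R[0,0]); o.append(round(float((-(yaw-cur)+np.pi/2)%np.pi-np.pi/2),3))
    tilt=Ro.align_vectors([[0,0,-1]],[R[:,2]])[0].as_rotvec(); o.append(np.round(R.T@tilt,4)); return o
E
python3 - <<'E'
from h import *
K,R,t=model("wrist"); p,T=pose(); C=-R.T@t
print(K.round(1).tolist(), "cam in tool",(T.T@(C-p)).round(1)); print("cam axes in tool\n",(R@T).T.round(3))
print(delta([525,250,400],0))
print(bot.get_state()["joint_positions"])
E
```

```text
[[317.8, 0.0, 250.4], [0.0, 317.8, 184.9], [0.0, 0.0, 1.0]] cam in tool [  82.7   -0.3 -124.9]
cam axes in tool
 [[-0.001 -0.947 -0.323]
 [ 1.    -0.001  0.001]
 [-0.001 -0.323  0.947]]
[array([-408.4, -111. , -152.1]), -0.348, array([-0.001 , -0.0001, -0.    ])]
[ 1.06771412e+00  2.63489055e-01 -4.88572536e-02  1.25942277e+00
 -3.94884021e-05  1.41547918e+00]
```

The rows are not in the units I measure in: shifts go in shares of 600 mm and turns go in shares of 360 degrees. I convert before sending: -30 mm is -0.05, -15 mm is -0.025.

>>> {"name": "creep_tool", "arguments": {
  "offsets": [
    [[0.55, -0.05, -0.015, -0.025, 0, 0, 0], [0.55, -0.05, -0.015, -0.025, 0, 0, 0], [0.55, -0.05, -0.015, -0.025, 0, 0, 0], [0.55, -0.05, -0.015, -0.025, 0, 0, 0], [0.55, -0.05, -0.015, -0.025, 0, 0, 0], [0.55, -0.05, -0.015, -0.025, 0, 0, 0], [0.55, -0.05, -0.015, -0.025, 0, 0, 0], [0.55, -0.05, -0.015, -0.025, 0, 0, 0]]
  ],
  "squeeze": 40
}}

```text
time: 0.77
tool_pos: [380.9, 342.8, 368.9]
orientation: [-0.0, 0.173, 0.985, -0.0]
wrist_force: [0.6, 1.1, -0.0]
width: 0.553
grasp_force: 0.0
```

>>> {"name": "creep_tool", "arguments": {
  "offsets": [
    [[0.55, -0.05, -0.015, -0.025, 0, 0, 0], [0.55, -0.05, -0.015, -0.025, 0, 0, 0], [0.55, -0.05, -0.015, 0, 0, 0, 0], [0.55, -0.05, -0.015, 0, 0, 0, 0], [0.55, 0, 0, 0, 0, 0, 0], [0.55, 0, 0, 0, 0, 0, 0], [0.55, 0, 0, 0, 0, 0, 0], [0.55, 0, 0, 0, 0, 0, 0]]
  ]
}}

```text
time: 1.43
tool_pos: [479.9, 269.8, 398.4]
orientation: [-0.0, 0.173, 0.985, 0.0]
wrist_force: [-0.3, 0.4, 0.2]
width: 0.549
grasp_force: 0.0
```

```bash
cat >> h.py <<'E'
def shoot(name):
    M=model("wrist"); p,d=grab_frame("wrist"); cv2.imwrite(f"pics/{name}.png",p); np.savez(f"pics/{name}.npz",d=d,K=M[0],R=M[1],t=M[2]); return p,d,M
def load(name):
    z=np.load(f"pics/{name}.npz"); return cv2.imread(f"pics/{name}.png"),z["d"],(z["K"],z["R"],z["t"])
E
python3 -c "
from h import *
p,d,M=shoot('w1'); print(pose()[0], d[d>0].min(), delta([485,264,400]))"
```

```text
[479.77722156 269.92708505 398.47739619] 71.20349 [array([-6.9, -3.8, -1.5]), array([ 0.0001,  0.    , -0.    ])]
```

View pics/w1.png

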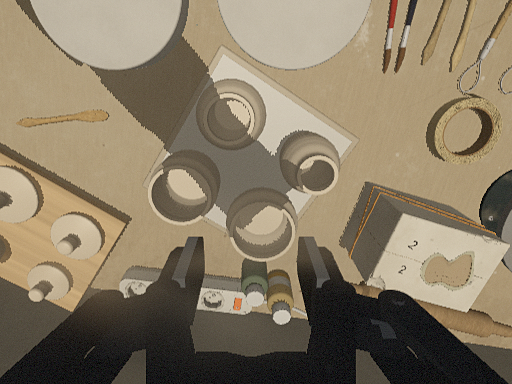

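The wrist view shows the four jars: round (231,115), tall (310,165), straight (184,190) and squat (262,225). The fingers are at the bottom. I'll shift the camera for a second view.

In the tool's units: -30 mm is -0.05.

>>> {"name": "creep_tool", "arguments": {
  "offsets": [
    [[0.55, 0, -0.05, 0, 0, 0, 0], [0.55, 0, -0.05, 0, 0, 0, 0], [0.55, 0, -0.05, 0, 0, 0, 0], [0.55, 0, 0, 0, 0, 0, 0], [0.55, 0, 0, 0, 0, 0, 0], [0.55, 0, 0, 0, 0, 0, 0]]
  ]
}}

```text
time: 1.98
tool_pos: [449.7, 185.4, 398.5]
orientation: [0.0, 0.173, 0.985, 0.0]
wrist_force: [0.0, -0.3, -0.8]
width: 0.55
grasp_force: 0.0
```

```bash
cat >> h.py <<'E'
def rings(I,zr,c0,rad,band=5,H=None):
    "pixels whose measured height is within band of the top near c0 -> outer contour hull, ellipse centre, circle at z"
    img,d,M=I; P=cloud(d,M); zt=zr
    m=((np.hypot(P[...,0]-c0[0],P[...,1]-c0[1])<rad)&(abs(P[...,2]-zt)<band)&(d>0)).astype(np.uint8)
    pts=cv2.findNonZero(m).astype(np.float32); h=cv2.convexHull(pts)
    (e,_,_)=cv2.fitEllipse(h) if len(h)>4 else (pts.mean((0,1)),0,0)
    w=np.array([ray(q[0],M,zr) for q in h]); c,r=cv2.minEnclosingCircle(w[:,:2].astype(np.float32))
    return np.array(e),np.array(c),2*r,np.median(P[m>0][:,2]),M
E
python3 - <<'E'
from h import *
shoot('w2')
A=load('w1');B=load('w2')
J={'tall':((536,333),160,25),'squat':((612,239),102,49),'straight':((513,155),125,43),'round':((440,256),140,31)}
for k,(c,z,r) in J.items():
    a=rings(A,z,c,r+12);b=rings(B,z,c,r+12)
    print(k,'tri',tri([(a[0],a[4]),(b[0],b[4])]).round(1),a[1].round(1),round(a[2],1),a[3].round(1),b[1].round(1),round(b[2],1),b[3].round(1))
E
```

```text
tall tri [534.1 335.8 156.4] [533.2 335.4] 50.6 158.9 [533.  334.4] 51.6 158.9
squat tri [610.6 241.   99.5] [610.8 241. ] 99.1 100.5 [610.7 240.6] 99.0 100.6
straight tri [510.7 157.2 121.6] [511.  158.3] 86.9 123.5 [510.8 156.9] 86.4 123.7
round tri [437.6 257.4 137.9] [438.2 257.4] 61.6 138.9 [438. 257.] 61.8 138.9
```

In the tool's units: -37 mm is -0.0617, -6 mm is -0.01.

>>> {"name": "creep_tool", "arguments": {
  "offsets": [
    [[0.55, -0.01, -0.0617, 0.0083, 0, 0, 0], [0.55, -0.01, -0.0617, 0.0083, 0, 0, 0], [0.55, -0.01, -0.0617, 0.0083, 0, 0, 0], [0.55, -0.01, -0.0617, 0.0083, 0, 0, 0], [0.55, -0.01, -0.0617, 0.0083, 0, 0, 0], [0.55, -0.01, -0.0617, 0.0083, 0, 0, 0], [0.55, -0.01, -0.0617, 0.0083, 0, 0, 0], [0.55, -0.01, -0.0617, 0.0083, 0, 0, 0]]
  ]
}}

```text
time: 2.7
tool_pos: [394.1, -111.0, 358.0]
orientation: [0.0, 0.172, 0.985, 0.0]
wrist_force: [0.9, 0.2, 0.1]
width: 0.55
grasp_force: 0.0
```

>>> {"name": "creep_tool", "arguments": {
  "offsets": [
    [[0.55, 0, 0, 0, 0, 0, 0], [0.55, 0, 0, 0, 0, 0, 0], [0.55, 0, 0, 0, 0, 0, 0], [0.55, 0, 0, 0, 0, 0, 0]]
  ]
}}

```text
time: 3.03
tool_pos: [394.7, -108.8, 358.4]
orientation: [0.0, 0.172, 0.985, 0.0]
wrist_force: [-0.1, 0.4, -0.0]
width: 0.55
grasp_force: 0.0
```

```bash
python3 -c "
from h import *
shoot('w3')"
```

>>> {"name": "creep_tool", "arguments": {
  "offsets": [
    [[0.55, 0, -0.05, 0, 0, 0, 0], [0.55, 0, -0.05, 0, 0, 0, 0], [0.55, 0, -0.05, 0, 0, 0, 0], [0.55, 0, 0, 0, 0, 0, 0], [0.55, 0, 0, 0, 0, 0, 0], [0.55, 0, 0, 0, 0, 0, 0]]
  ]
}}

```text
time: 3.58
tool_pos: [363.9, -193.6, 358.4]
orientation: [0.0, 0.172, 0.985, 0.0]
wrist_force: [0.4, 0.1, -0.3]
width: 0.551
grasp_force: 0.0
```

```bash
python3 - <<'E'
from h import *
shoot('w4')
print(bot.get_state()["joint_positions"].round(2))
A=load('w3');B=load('w4')
J={'straight':((543,-67),86),'squat':((440,-133),98),'round':((349,-204),62),'tall':((418,-293),50),'spare':(606,-160)}
J['spare']=((606,-160),74)
for k,(c,D) in J.items():
  try:
    a=rings(A,79,c,25);b=rings(B,79,c,25)       # knob
    f=rings(A,48,c,D/2+10,8);g=rings(B,48,c,D/2+10,8)  # flange
    print(k,'tri',tri([(a[0],a[4]),(b[0],b[4])]).round(1),a[1].round(1),round(a[2],1),a[3].round(1),b[1].round(1),round(b[2],1),b[3].round(1),'| fl',f[1].round(1),round(f[2],1),g[1].round(1),round(g[2],1))
  except Exception as e: print(k,e)
E
```

```text
[-0.69  0.05 -0.01  1.5   0.   -0.34]
straight tri [542.6 -67.2  75.6] [540.9 -67.8] 26.9 80.4 [540.6 -67.8] 27.6 80.4 | fl [539.5 -67.2] 85.5 [539.1 -68.6] 86.1
squat tri [ 438.4 -133.2   75.2] [ 437.4 -132.7] 26.0 80.5 [ 437.  -133.5] 26.2 80.6 | fl [ 436.7 -132.4] 96.6 [ 436.3 -133.6] 97.1
round tri [ 347.9 -204.5   74.4] [ 347.9 -203. ] 26.7 80.4 [ 347.4 -204.1] 26.0 80.6 | fl [ 347.3 -202.6] 61.4 [ 347.1 -203.8] 61.1
tall tri [ 415.8 -293.4   75.9] [ 415.  -291.9] 26.9 79.9 [ 415.3 -292.1] 27.0 80.4 | fl [ 414.5 -290.2] 49.7 [ 414.1 -291.8] 49.4
spare 'NoneType' object has no attribute 'astype'
```

View pics/w4.png

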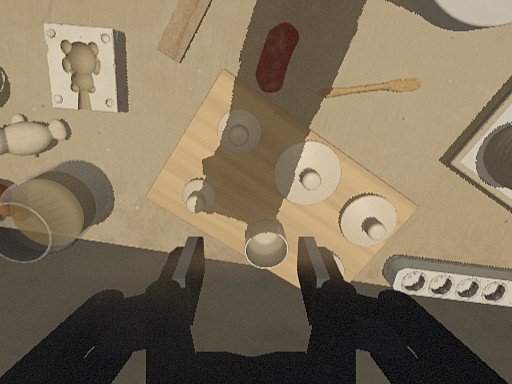

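The second board view shows the round lid (239,132), tall (197,195), squat (308,173), straight (369,219), the pot (266,243) and the spare hidden behind the finger at (335,265). I'll take the squat lid first.

In the tool's units: 29 mm is 0.0483, 10.2 mm is 0.017.

>>> {"name": "creep_tool", "arguments": {
  "offsets": [
    [[0.55, -0.01, 0.017, 0.0483, 0, 0, 0], [0.55, -0.01, 0.017, 0.0483, 0, 0, 0], [0.55, -0.01, 0.017, 0.0483, 0, 0, 0], [0.55, -0.01, 0.017, 0.0483, 0, 0, 0], [0.55, -0.01, 0.017, 0.0483, 0, 0, 0], [0.55, -0.01, 0.017, 0.0483, 0, 0, 0], [0.55, -0.01, 0.017, 0.0483, 0, 0, 0], [0.55, -0.01, 0.017, 0.0483, 0, 0, 0]]
  ]
}}

```text
time: 4.3
tool_pos: [437.1, -132.2, 125.2]
orientation: [0.0, 0.172, 0.985, -0.0]
wrist_force: [1.2, -0.7, -0.9]
width: 0.551
grasp_force: 0.0
```

>>> {"name": "creep_tool", "arguments": {
  "offsets": [
    [[0.55, 0, 0, 0, 0, 0, 0], [0.55, 0, 0, 0, 0, 0, 0], [0.55, 0, 0, 0, 0, 0, 0]]
  ]
}}

```text
time: 4.55
tool_pos: [436.8, -133.9, 127.6]
orientation: [0.0, 0.172, 0.985, -0.0]
wrist_force: [-0.0, 0.2, 0.6]
width: 0.55
grasp_force: 0.0
```

```bash
python3 -c "
from h import *
shoot('w5');I=load('w5');print(delta([437,-133,76]))
for z,r,b in ((79,25,5),(48,59,8)):
  f=rings(I,z,(437,-133),r,b);print(f[1],f[2],f[3])"
```

```text
[array([ 0.5,  1.3, 51.9]), array([-0.0004,  0.002 ,  0.    ])]
[ 437.19067383 -133.55731201] 26.89828872680664 80.65211923498363
[ 436.67056274 -132.77149963] 95.59346008300781 47.53818475408235
```

View pics/w5.png

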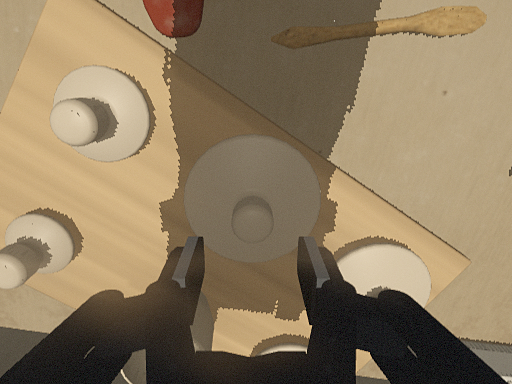

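The knob at (252,220) is centred between the fingertips. I'll descend and grip.

In the tool's units: 20 mm is 0.0333, 16 mm is 0.0267.

>>> {"name": "creep_tool", "arguments": {
  "offsets": [
    [[0.55, 0.0008, 0.0017, 0.0333, 0, 0, 0], [0.55, 0, 0, 0.0267, 0, 0, 0], [0.55, 0, 0, 0.0167, 0, 0, 0], [0.55, 0, 0, 0.01, 0, 0, 0], [0.55, 0, 0, 0, 0, 0, 0], [0.3, 0, 0, 0, 0, 0, 0], [0.1, 0, 0, 0, 0, 0, 0], [0, 0, 0, 0, 0, 0, 0]]
  ],
  "squeeze": 40
}}

```text
time: 5.27
tool_pos: [436.8, -133.5, 75.5]
orientation: [0.001, 0.173, 0.985, -0.0]
wrist_force: [-2.3, -0.1, 7.4]
width: 0.289
grasp_force: 38.8
```

>>> {"name": "creep_tool", "arguments": {
  "offsets": [
    [[0, 0, 0, 0, 0, 0, 0], [0, 0, 0, 0, 0, 0, 0], [0, 0, 0, 0, 0, 0, 0], [0, 0, 0, 0, 0, 0, 0]]
  ]
}}

```text
time: 5.6
tool_pos: [436.8, -133.4, 75.5]
orientation: [0.001, 0.173, 0.985, -0.0]
wrist_force: [-2.2, 0.8, 7.7]
width: 0.283
grasp_force: 38.8
```

>>> {"name": "creep_tool", "arguments": {
  "offsets": [
    [[0, 0, 0, -0.0083, 0, 0, 0], [0, 0, 0, -0.0167, 0, 0, 0], [0, 0, 0, -0.0167, 0, 0, 0], [0, 0, 0, 0, 0, 0, 0], [0, 0, 0, 0, 0, 0, 0]]
  ]
}}

```text
time: 6.02
tool_pos: [436.7, -133.3, 99.9]
orientation: [0.001, 0.173, 0.985, -0.0]
wrist_force: [0.0, 0.3, -1.4]
width: 0.289
grasp_force: 39.3
```

```bash
python3 -c "
from h import *
shoot('w6')"
```

```text
(no output)
```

View pics/w6.png

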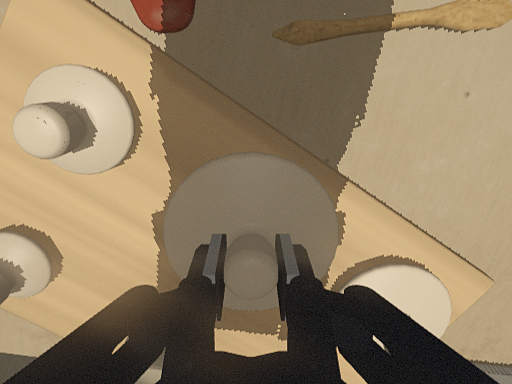

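The lid is held by its knob at (250,265), with the flange symmetric about column 252. I'll lift and carry it towards the squat jar.

In the tool's units: -30 mm is -0.05, 29 mm is 0.0483.

```bash
python3 -c "
from h import *
img,d,M=load('w6');P=cloud(d,M);T,R=np.array([436.7,-133.3,99.9]),0
r=np.hypot(P[...,0]-437,P[...,1]+133)
for lo,hi in((40,47),):
  Q=P[(r>lo)&(r<hi)&(P[...,2]>55)&(P[...,2]<85)]
  A=np.c_[Q[:,0]-437,Q[:,1]+133,np.ones(len(Q))];s=np.linalg.lstsq(A,Q[:,2],rcond=None)[0];print(len(Q),s)
f=rings(load('w6'),72,(437,-133),60,8);print(f[1],f[2],f[3])"
```

```text
4842 [ 1.34522031e-02 -7.71953268e-03  6.98214464e+01]
[ 436.11334229 -133.17106628] 95.3301010131836 71.54017872001975
```

>>> {"name": "creep_tool", "arguments": {
  "offsets": [
    [[0, 0, 0, -0.0417, 0, 0, 0], [0, 0, 0, -0.05, 0, 0, 0], [0, 0, 0.0417, -0.05, 0, 0, 0], [0, -0.005, 0.0483, -0.0417, 0, 0, 0], [0, -0.005, 0.0483, -0.0417, 0, 0, 0], [0, -0.005, 0.0483, -0.0417, 0, 0, 0], [0, -0.005, 0.0483, 0, 0, 0, 0], [0, -0.005, 0.0483, 0, 0, 0, 0]]
  ],
  "squeeze": 40
}}

```text
time: 6.73
tool_pos: [509.3, 23.0, 260.2]
orientation: [0.001, 0.173, 0.985, 0.0]
wrist_force: [0.3, -1.2, -1.6]
width: 0.29
grasp_force: 39.7
```

>>> {"name": "creep_tool", "arguments": {
  "offsets": [
    [[0, -0.005, 0.0483, 0, 0, 0, 0], [0, -0.005, 0.0483, 0, 0, 0, 0], [0, -0.005, 0.0483, 0, 0, 0, 0], [0, -0.005, 0.0483, 0, 0, 0, 0], [0, -0.005, 0.0483, 0, 0, 0, 0], [0, -0.005, 0.0483, 0, 0, 0, 0], [0, -0.005, 0.0483, 0, 0, 0, 0], [0, -0.005, 0.0417, 0, 0, 0, 0]]
  ]
}}

```text
time: 7.4
tool_pos: [608.9, 229.6, 258.3]
orientation: [-0.001, 0.173, 0.985, -0.0]
wrist_force: [1.2, -0.4, -1.2]
width: 0.283
grasp_force: 39.7
```

>>> {"name": "creep_tool", "arguments": {
  "offsets": [
    [[0, 0, 0.0167, 0, 0, 0, 0], [0, 0, 0, 0, 0, 0, 0], [0, 0, 0, 0, 0, 0, 0], [0, 0, 0, 0, 0, 0, 0]]
  ]
}}

```text
time: 7.73
tool_pos: [611.6, 236.3, 259.1]
orientation: [-0.0, 0.173, 0.985, -0.0]
wrist_force: [-0.1, 0.3, -1.7]
width: 0.284
grasp_force: 39.7
```

```bash
python3 -c "
from h import *
print(delta([610.9,240.9,150]),bot.get_state()['joint_positions'])"
```

```text
[array([  2.2,   4.1, 109.1]), array([-0.0006, -0.0004, -0.    ])] [ 2.44621780e-01  4.98024596e-01  3.52209849e-01  1.42561460e+00
 -2.46177910e-04  5.92995080e-01]
```

In the tool's units: 30 mm is 0.05, 20 mm is 0.0333.

>>> {"name": "creep_tool", "arguments": {
  "offsets": [
    [[0, 0.0017, 0.0033, 0.0333, 0, 0, 0], [0, 0.0017, 0.0033, 0.05, 0, 0, 0], [0, 0, 0, 0.05, 0, 0, 0], [0, 0, 0, 0.0333, 0, 0, 0], [0, 0, 0, 0.015, 0, 0, 0], [0, 0, 0, 0, 0, 0, 0], [0, 0, 0, 0, 0, 0, 0], [0, 0, 0, 0, 0, 0, 0]]
  ]
}}

```text
time: 8.4
tool_pos: [612.2, 241.5, 152.1]
orientation: [0.001, 0.173, 0.985, 0.0]
wrist_force: [0.2, -0.1, -1.2]
width: 0.287
grasp_force: 39.7
```

```bash
python3 -c "
from h import *
print(delta([610.9,240.9,137.5]))"
```

```text
[array([ 1. , -1. , 14.6]), array([0.0013, 0.0019, 0.    ])]
```

>>> {"name": "creep_tool", "arguments": {
  "offsets": [
    [[0, 0, 0, 0.0033, 0, 0, 0], [0, 0, 0, 0.0033, 0, 0, 0], [0, 0, 0, 0.0033, 0, 0, 0], [0, 0, 0, 0, 0, 0, 0], [0, 0, 0, 0, 0, 0, 0]]
  ]
}}

```text
time: 8.82
tool_pos: [611.4, 241.7, 144.3]
orientation: [-0.0, 0.173, 0.985, -0.0]
wrist_force: [0.8, -0.6, -1.5]
width: 0.291
grasp_force: 39.7
```

In the tool's units: 1.5 mm is 0.0025, -0.5 mm is -0.0008.

>>> {"name": "creep_tool", "arguments": {
  "offsets": [
    [[0, 0.0008, -0.0008, 0.0025, 0, 0, 0], [0, 0, 0, 0.0025, 0, 0, 0], [0, 0, 0, 0.0025, 0, 0, 0], [0, 0, 0, 0, 0, 0, 0], [0, 0, 0, 0, 0, 0, 0]]
  ]
}}

```text
time: 9.23
tool_pos: [610.8, 241.4, 139.6]
orientation: [-0.0, 0.173, 0.985, -0.0]
wrist_force: [-0.4, -0.5, -0.7]
width: 0.286
grasp_force: 39.7
```

>>> {"name": "creep_tool", "arguments": {
  "offsets": [
    [[0, 0, 0, 0.0017, 0, 0, 0], [0, 0, 0, 0.0008, 0, 0, 0], [0, 0, 0, 0, 0, 0, 0], [0, 0, 0, 0, 0, 0, 0]]
  ]
}}

```text
time: 9.57
tool_pos: [610.8, 241.4, 138.2]
orientation: [-0.0, 0.173, 0.985, -0.0]
wrist_force: [0.3, -0.4, -0.4]
width: 0.291
grasp_force: 39.7
```

In the tool's units: 0.7 mm is 0.0012.

>>> {"name": "creep_tool", "arguments": {
  "offsets": [
    [[0, 0, 0, 0.0012, 0, 0, 0], [0, 0, 0, 0, 0, 0, 0], [0, 0, 0, 0, 0, 0, 0], [0, 0, 0, 0, 0, 0, 0]]
  ]
}}

```text
time: 9.9
tool_pos: [610.8, 241.4, 137.6]
orientation: [-0.0, 0.173, 0.985, -0.0]
wrist_force: [-0.1, 0.8, -1.3]
width: 0.285
grasp_force: 39.9
```

>>> {"name": "creep_tool", "arguments": {
  "offsets": [
    [[0, 0, 0, 0.0008, 0, 0, 0], [0, 0, 0, 0, 0, 0, 0], [0, 0, 0, 0, 0, 0, 0]]
  ]
}}

```text
time: 10.15
tool_pos: [610.9, 241.4, 137.5]
orientation: [0.0, 0.173, 0.985, 0.0]
wrist_force: [-1.8, -0.9, 6.1]
width: 0.292
grasp_force: 40.4
```

Contact came at the expected height. Releasing, lifting, and checking.

In the tool's units: -35 mm is -0.0583, -20 mm is -0.0333.

>>> {"name": "creep_tool", "arguments": {
  "offsets": [
    [[0.3, 0, 0, 0, 0, 0, 0], [0.35, 0, 0, 0, 0, 0, 0], [0.45, 0, 0, 0, 0, 0, 0], [0.55, 0, 0, 0, 0, 0, 0], [0.55, 0, 0, -0.0167, 0, 0, 0], [0.55, 0, 0, -0.0333, 0, 0, 0], [0.55, 0, 0, -0.0583, 0, 0, 0], [0.55, 0, 0, -0.0583, 0, 0, 0]]
  ]
}}

```text
time: 10.82
tool_pos: [610.2, 241.2, 238.5]
orientation: [-0.001, 0.173, 0.985, -0.0]
wrist_force: [0.3, 0.7, 1.3]
width: 0.545
grasp_force: 0.0
```

>>> {"name": "creep_tool", "arguments": {
  "offsets": [
    [[0.55, 0, 0, -0.0333, 0, 0, 0], [0.55, 0, 0, 0, 0, 0, 0], [0.55, 0, 0, 0, 0, 0, 0]]
  ]
}}

```text
time: 11.07
tool_pos: [611.3, 241.5, 258.7]
orientation: [0.001, 0.173, 0.985, 0.001]
wrist_force: [0.2, -0.4, -0.8]
width: 0.546
grasp_force: 0.0
```

```bash
python3 -c "
from h import *
shoot('w7');I=load('w7')
for z,r,b in ((142,25,5),(112,59,8)):
  f=rings(I,z,(611,241),r,b);print(f[1],f[2],f[3])
f=rings(I,124,(511,157),55,6);print('straight jar',f[1],f[2],f[3])
print(delta([540,-68,250]))
"
```

```text
[611.35791016 241.46073914] 26.031139373779297 142.7311036427747
[610.49847412 241.69125366] 95.1416244506836 109.51975645049654
straight jar [512.61816406 157.57951355] 87.21863555908203 123.71129769674357
[array([ -38.8, -315. ,    7.3]), array([ 0.0002,  0.0003, -0.    ])]
```

View pics/w7.png

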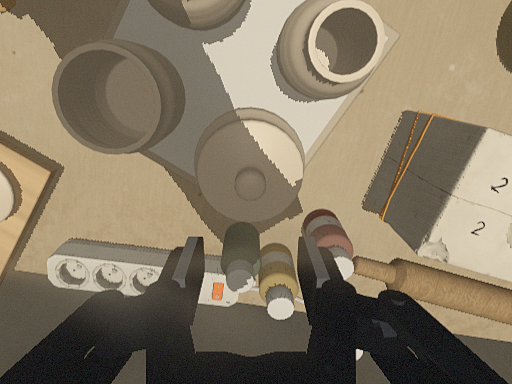

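The squat jar's lid is seated, with its knob at (250,183) and the flange concentric. The straight jar's lid is next.

In the tool's units: -32 mm is -0.0533, 30 mm is 0.05.

>>> {"name": "creep_tool", "arguments": {
  "offsets": [
    [[0.55, -0.0067, -0.0533, 0, 0, 0, 0], [0.55, -0.0067, -0.0533, 0, 0, 0, 0], [0.55, -0.0067, -0.0533, 0, 0, 0, 0], [0.55, -0.0067, -0.0533, 0, 0, 0, 0], [0.55, -0.0067, -0.0533, 0, 0, 0, 0], [0.55, -0.0067, -0.0533, 0, 0, 0, 0], [0.55, -0.0067, -0.0533, 0.025, 0, 0, 0], [0.55, -0.0067, -0.0533, 0.05, 0, 0, 0]]
  ]
}}

```text
time: 11.78
tool_pos: [554.1, -10.1, 214.6]
orientation: [0.002, 0.173, 0.985, -0.0]
wrist_force: [2.0, -0.8, 0.7]
width: 0.553
grasp_force: 0.0
```

>>> {"name": "creep_tool", "arguments": {
  "offsets": [
    [[0.55, -0.0067, -0.0533, 0.05, 0, 0, 0], [0.55, -0.005, -0.045, 0.05, 0, 0, 0], [0.55, 0, 0, 0.0333, 0, 0, 0], [0.55, 0, 0, 0, 0, 0, 0], [0.55, 0, 0, 0, 0, 0, 0], [0.55, 0, 0, 0, 0, 0, 0]]
  ]
}}

```text
time: 12.28
tool_pos: [541.4, -64.2, 136.3]
orientation: [0.0, 0.173, 0.985, 0.0]
wrist_force: [-0.4, 0.1, 1.5]
width: 0.551
grasp_force: 0.0
```

```bash
python3 -c "
from h import *
shoot('w8');I=load('w8');print(delta([540,-68,75.5]))
for z,r,b in ((79,25,5),(48,53,8)):
  f=rings(I,z,(540,-68),r,b);print(f[1],f[2],f[3])"
```

```text
[array([ 0.3, -4.2, 61. ]), array([0.0002, 0.0015, 0.    ])]
[541.65679932 -67.0422287 ] 26.919679641723633 80.66156832903604
[541.10400391 -66.83110046] 83.9336929321289 47.49831742570619
```

In the tool's units: 20 mm is 0.0333, 13 mm is 0.0217.

>>> {"name": "creep_tool", "arguments": {
  "offsets": [
    [[0.55, -0.0008, -0.0023, 0.0333, 0, 0, 0], [0.55, 0, -0.0023, 0.0333, 0, 0, 0], [0.55, 0, 0, 0.0217, 0, 0, 0], [0.55, 0, 0, 0.0133, 0, 0, 0], [0.55, 0, 0, 0, 0, 0, 0], [0.3, 0, 0, 0, 0, 0, 0], [0.1, 0, 0, 0, 0, 0, 0], [0, 0, 0, 0, 0, 0, 0]]
  ],
  "squeeze": 40
}}

```text
time: 13.0
tool_pos: [541.2, -67.4, 75.6]
orientation: [0.001, 0.173, 0.985, 0.0]
wrist_force: [-0.2, 2.4, 6.7]
width: 0.29
grasp_force: 39.3
```

>>> {"name": "creep_tool", "arguments": {
  "offsets": [
    [[0, 0, 0, 0, 0, 0, 0], [0, 0, 0, 0, 0, 0, 0], [0, 0, 0, 0, 0, 0, 0]]
  ]
}}

```text
time: 13.25
tool_pos: [541.2, -67.4, 75.6]
orientation: [0.001, 0.173, 0.985, 0.0]
wrist_force: [-1.4, 2.6, 7.6]
width: 0.292
grasp_force: 39.2
```

>>> {"name": "creep_tool", "arguments": {
  "offsets": [
    [[0, 0, 0, -0.0083, 0, 0, 0], [0, 0, 0, -0.0167, 0, 0, 0], [0, 0, 0, -0.0167, 0, 0, 0], [0, 0, 0, 0, 0, 0, 0], [0, 0, 0, 0, 0, 0, 0]]
  ]
}}

```text
time: 13.67
tool_pos: [540.8, -67.6, 99.9]
orientation: [0.001, 0.173, 0.985, -0.0]
wrist_force: [0.3, 0.1, -2.2]
width: 0.288
grasp_force: 39.4
```

```bash
python3 -c "
from h import *
shoot('w9');I=load('w9');p=pose()[0]
img,d,M=I;P=cloud(d,M)
r=np.hypot(P[...,0]-p[0],P[...,1]-p[1])
Q=P[(r>33)&(r<42)&(P[...,2]>58)&(P[...,2]<85)]
A=np.c_[Q[:,0]-p[0],Q[:,1]-p[1],np.ones(len(Q))];print(np.linalg.lstsq(A,Q[:,2],rcond=None)[0])
f=rings(I,72,p,53,8);print(f[1]-p[:2],f[2],f[3]);print(delta([511,157.4,250]))"
```

```text
[ 2.01328242e-02 -6.12734137e-03  6.98835098e+01]
[-0.35563784  0.24926189] 83.72708129882812 71.5378887585976
[array([ 104.3,  201.4, -150.7]), array([-0.    ,  0.0005,  0.    ])]
```

In the tool's units: -35 mm is -0.0583, -30 mm is -0.05.

>>> {"name": "creep_tool", "arguments": {
  "offsets": [
    [[0, 0, 0, -0.0417, 0, 0, 0], [0, 0, 0, -0.0583, 0, 0, 0], [0, 0.0167, 0.0333, -0.0583, 0, 0, 0], [0, 0.0217, 0.0417, -0.05, 0, 0, 0], [0, 0.0217, 0.0417, 0, 0, 0, 0], [0, 0.0217, 0.0417, 0, 0, 0, 0], [0, 0.0217, 0.0417, 0, 0, 0, 0], [0, 0.0217, 0.0417, 0, 0, 0, 0]]
  ],
  "squeeze": 40
}}

```text
time: 14.38
tool_pos: [518.8, 95.6, 223.9]
orientation: [-0.0, 0.173, 0.985, -0.0]
wrist_force: [0.5, -0.4, -1.1]
width: 0.285
grasp_force: 39.7
```

>>> {"name": "creep_tool", "arguments": {
  "offsets": [
    [[0, 0.0217, 0.0417, 0, 0, 0, 0], [0, 0.0167, 0.0333, 0, 0, 0, 0], [0, 0.01, 0.0183, 0, 0, 0, 0], [0, 0, 0, 0, 0, 0, 0], [0, 0, 0, 0, 0, 0, 0], [0, 0, 0, 0, 0, 0, 0]]
  ]
}}

```text
time: 14.88
tool_pos: [511.3, 156.1, 224.1]
orientation: [-0.0, 0.173, 0.985, -0.0]
wrist_force: [0.9, -0.9, -1.4]
width: 0.288
grasp_force: 39.6
```

```bash
python3 -c "
from h import *
shoot('w10');f=rings(load('w10'),124,(511,157),55,6);print('straight jar',f[1],f[2],f[3])
print(delta([511.3,157.4,174]))"
```

```text
straight jar [504.42330933 159.45274353] 82.84305572509766 123.9631519783811
[array([ 0.6,  1.4, 50.1]), array([-0.0004, -0.0001, -0.    ])]
```

In the tool's units: 20 mm is 0.0333, 15 mm is 0.025.

>>> {"name": "creep_tool", "arguments": {
  "offsets": [
    [[0, 0.0008, 0.002, 0.025, 0, 0, 0], [0, 0, 0, 0.0333, 0, 0, 0], [0, 0, 0, 0.02, 0, 0, 0], [0, 0, 0, 0.0067, 0, 0, 0], [0, 0, 0, 0, 0, 0, 0], [0, 0, 0, 0.0033, 0, 0, 0], [0, 0, 0, 0.0033, 0, 0, 0], [0, 0, 0, 0, 0, 0, 0]]
  ]
}}

```text
time: 15.6
tool_pos: [511.4, 158.1, 169.6]
orientation: [0.0, 0.173, 0.985, 0.0]
wrist_force: [0.1, 0.5, -1.2]
width: 0.289
grasp_force: 39.6
```

>>> {"name": "creep_tool", "arguments": {
  "offsets": [
    [[0, 0, 0, 0.0033, 0, 0, 0], [0, 0, 0, 0.0033, 0, 0, 0], [0, 0, 0, 0.0025, 0, 0, 0], [0, 0, 0, 0, 0, 0, 0], [0, 0, 0, 0, 0, 0, 0]]
  ]
}}

```text
time: 16.02
tool_pos: [511.1, 158.2, 163.8]
orientation: [-0.0, 0.173, 0.985, -0.0]
wrist_force: [-0.2, 0.5, -0.4]
width: 0.293
grasp_force: 39.6
```

In the tool's units: 1.5 mm is 0.0025, 1 mm is 0.0017.

>>> {"name": "creep_tool", "arguments": {
  "offsets": [
    [[0, 0, -0.001, 0.0025, 0, 0, 0], [0, 0, 0, 0.0017, 0, 0, 0], [0, 0, 0, 0, 0, 0, 0], [0, 0, 0, 0, 0, 0, 0]]
  ]
}}

```text
time: 16.35
tool_pos: [510.9, 157.7, 161.3]
orientation: [-0.0, 0.173, 0.985, -0.0]
wrist_force: [0.7, 0.2, -1.1]
width: 0.285
grasp_force: 39.6
```

>>> {"name": "creep_tool", "arguments": {
  "offsets": [
    [[0, 0, 0, 0.0012, 0, 0, 0], [0, 0, 0, 0, 0, 0, 0], [0, 0, 0, 0, 0, 0, 0]]
  ]
}}

```text
time: 16.6
tool_pos: [510.9, 157.7, 160.6]
orientation: [0.0, 0.173, 0.985, 0.0]
wrist_force: [-0.4, 0.9, -0.7]
width: 0.289
grasp_force: 39.7
```

>>> {"name": "creep_tool", "arguments": {
  "offsets": [
    [[0, 0, 0, 0.0008, 0, 0, 0], [0, 0, 0, 0, 0, 0, 0], [0, 0, 0, 0, 0, 0, 0]]
  ]
}}

```text
time: 16.85
tool_pos: [511.0, 157.7, 160.6]
orientation: [0.0, 0.173, 0.985, 0.0]
wrist_force: [-1.1, 0.1, 5.2]
width: 0.282
grasp_force: 40.4
```

Seated. Release it, lift, check, then go to the round lid at (347.5, -203.6).

In the tool's units: -35 mm is -0.0583, -20 mm is -0.0333.

>>> {"name": "creep_tool", "arguments": {
  "offsets": [
    [[0.3, 0, 0, 0, 0, 0, 0], [0.35, 0, 0, 0, 0, 0, 0], [0.45, 0, 0, 0, 0, 0, 0], [0.55, 0, 0, 0, 0, 0, 0], [0.55, 0, 0, -0.0167, 0, 0, 0], [0.55, 0, 0, -0.0333, 0, 0, 0], [0.55, 0, 0, -0.0583, 0, 0, 0], [0.55, 0, 0, -0.0583, 0, 0, 0]]
  ]
}}

```text
time: 17.52
tool_pos: [510.2, 157.5, 260.8]
orientation: [-0.001, 0.173, 0.985, -0.0]
wrist_force: [1.6, 0.7, -0.2]
width: 0.547
grasp_force: 0.0
```

>>> {"name": "creep_tool", "arguments": {
  "offsets": [
    [[0.55, 0, 0, 0, 0, 0, 0], [0.55, 0, 0, 0, 0, 0, 0], [0.55, 0, 0, 0, 0, 0, 0]]
  ]
}}

```text
time: 17.77
tool_pos: [510.8, 157.6, 259.6]
orientation: [-0.0, 0.173, 0.985, -0.0]
wrist_force: [-0.3, 0.6, -0.4]
width: 0.551
grasp_force: 0.0
```

```bash
python3 -c "
from h import *
shoot('w11');I=load('w11')
for z,r,b in ((165,25,5),(135,53,8)):
  f=rings(I,z,(511,157.5),r,b);print(f[1],f[2],f[3])
f=rings(I,139,(438,257),42,6);print('round jar',f[1],f[2],f[3])
print(delta([347.5,-203.6,260]))
"
```

```text
[511.38204956 157.82174683] 26.192739486694336 165.6212951684875
[510.36767578 157.94636536] 83.38980865478516 132.5179638505676
round jar [438.78460693 256.302948  ] 62.56185531616211 139.10923263305392
[array([  30.1, -395.1,   -0.6]), array([-0.0008, -0.0014,  0.    ])]
```

In the tool's units: -34 mm is -0.0567, 3 mm is 0.005.

>>> {"name": "creep_tool", "arguments": {
  "offsets": [
    [[0.55, 0.0033, -0.0567, 0, 0, 0, 0], [0.55, 0.0033, -0.0567, 0, 0, 0, 0], [0.55, 0.0033, -0.0567, 0, 0, 0, 0], [0.55, 0.0033, -0.0567, 0, 0, 0, 0], [0.55, 0.005, -0.0567, 0, 0, 0, 0], [0.55, 0.005, -0.0567, 0, 0, 0, 0], [0.55, 0.005, -0.0567, 0, 0, 0, 0], [0.55, 0.005, -0.0567, 0, 0, 0, 0]]
  ]
}}

```text
time: 18.48
tool_pos: [397.9, -92.2, 259.1]
orientation: [-0.001, 0.173, 0.985, 0.0]
wrist_force: [0.2, -0.5, -0.2]
width: 0.548
grasp_force: 0.0
```

>>> {"name": "creep_tool", "arguments": {
  "offsets": [
    [[0.55, 0.005, -0.0567, 0.0417, 0, 0, 0], [0.55, 0.005, -0.0567, 0.05, 0, 0, 0], [0.55, 0.005, -0.0567, 0.05, 0, 0, 0], [0.55, 0.0017, -0.035, 0.05, 0, 0, 0], [0.55, 0, 0, 0.0167, 0, 0, 0], [0.55, 0, 0, 0, 0, 0, 0], [0.55, 0, 0, 0, 0, 0, 0], [0.55, 0, 0, 0, 0, 0, 0]]
  ]
}}

```text
time: 19.15
tool_pos: [351.0, -197.5, 141.0]
orientation: [0.0, 0.173, 0.985, -0.0]
wrist_force: [-0.1, 0.6, 1.6]
width: 0.55
grasp_force: 0.0
```

```bash
python3 -c "
from h import *
shoot('w12');I=load('w12');print(pose()[0],bot.get_state()['joint_positions'].round(2))
for z,r,b in ((79,25,5),(48,41,8)):
  f=rings(I,z,(347.5,-203.5),r,b);print(f[1],f[2],f[3])
print(delta([347.5,-203.6,75.5]))"
```

```text
[ 351.23334969 -197.60234452  141.22852797] [-0.72  0.12 -0.54  0.91  0.   -0.37]
[ 347.09609985 -204.27752686] 26.449142456054688 80.67895995379045
[ 346.37548828 -203.85224915] 60.68902587890625 47.524130564906066
[array([ 1.5, -6.9, 65.7]), array([-0.0003,  0.001 ,  0.    ])]
```

In the tool's units: 22 mm is 0.0367, 1.8 mm is 0.003.

>>> {"name": "creep_tool", "arguments": {
  "offsets": [
    [[0.55, 0.003, -0.0117, 0.0333, 0, 0, 0], [0.55, 0, 0, 0.0367, 0, 0, 0], [0.55, 0, 0, 0.025, 0, 0, 0], [0.55, 0, 0, 0.0133, 0, 0, 0], [0.55, 0, 0, 0, 0, 0, 0], [0.3, 0, 0, 0, 0, 0, 0], [0.1, 0, 0, 0, 0, 0, 0], [0, 0, 0, 0, 0, 0, 0]]
  ],
  "squeeze": 40
}}

```text
time: 19.87
tool_pos: [347.2, -204.1, 76.5]
orientation: [0.001, 0.173, 0.985, -0.0]
wrist_force: [-0.9, 0.5, 6.9]
width: 0.289
grasp_force: 39.2
```

>>> {"name": "creep_tool", "arguments": {
  "offsets": [
    [[0, 0, 0, 0, 0, 0, 0], [0, 0, 0, 0, 0, 0, 0], [0, 0, 0, 0, 0, 0, 0]]
  ]
}}

```text
time: 20.12
tool_pos: [347.2, -204.2, 76.5]
orientation: [0.001, 0.173, 0.985, -0.0]
wrist_force: [-0.4, 1.8, 8.2]
width: 0.29
grasp_force: 39.3
```

>>> {"name": "creep_tool", "arguments": {
  "offsets": [
    [[0, 0, 0, -0.0083, 0, 0, 0], [0, 0, 0, -0.0167, 0, 0, 0], [0, 0, 0, -0.0167, 0, 0, 0], [0, 0, 0, 0, 0, 0, 0], [0, 0, 0, 0, 0, 0, 0]]
  ]
}}

```text
time: 20.53
tool_pos: [347.0, -204.1, 101.0]
orientation: [0.001, 0.173, 0.985, -0.0]
wrist_force: [-0.5, -0.4, -1.3]
width: 0.286
grasp_force: 39.5
```

```bash
python3 -c "
from h import *
shoot('w13');I=load('w13');p=pose()[0]
img,d,M=I;P=cloud(d,M)
r=np.hypot(P[...,0]-p[0],P[...,1]-p[1])
Q=P[(r>24)&(r<30)&(P[...,2]>58)&(P[...,2]<85)]
A=np.c_[Q[:,0]-p[0],Q[:,1]-p[1],np.ones(len(Q))];print(np.linalg.lstsq(A,Q[:,2],rcond=None)[0])
f=rings(I,72,p,41,8);print(f[1]-p[:2],f[2],f[3]);print(delta([438.1,257.1,260]))"
```

```text
[ 5.18215509e-02 -3.38574152e-02  7.05163029e+01]
[-1.62708234  0.06031421] 59.80987548828125 72.14164916924636
[array([  71.1,  464.5, -159.6]), array([-0.0003,  0.0006,  0.    ])]
```

>>> {"name": "creep_tool", "arguments": {
  "offsets": [
    [[0, 0, 0, -0.0417, 0, 0, 0], [0, 0, 0, -0.0583, 0, 0, 0], [0, 0.0067, 0.0333, -0.0583, 0, 0, 0], [0, 0.0083, 0.05, -0.0583, 0, 0, 0], [0, 0.0083, 0.055, -0.0417, 0, 0, 0], [0, 0.0083, 0.055, 0, 0, 0, 0], [0, 0.0083, 0.055, 0, 0, 0, 0], [0, 0.0083, 0.055, 0, 0, 0, 0]]
  ],
  "squeeze": 40
}}

```text
time: 21.25
tool_pos: [380.8, -24.4, 251.9]
orientation: [0.0, 0.173, 0.985, -0.0]
wrist_force: [0.1, -0.3, -1.0]
width: 0.287
grasp_force: 39.6
```

>>> {"name": "creep_tool", "arguments": {
  "offsets": [
    [[0, 0.0083, 0.055, 0, 0, 0, 0], [0, 0.0083, 0.055, 0, 0, 0, 0], [0, 0.0083, 0.055, 0, 0, 0, 0], [0, 0.0083, 0.055, 0, 0, 0, 0], [0, 0.0083, 0.055, 0, 0, 0, 0], [0, 0.0083, 0.055, 0, 0, 0, 0], [0, 0.0083, 0.055, 0, 0, 0, 0], [0, 0.0083, 0.055, 0, 0, 0, 0]]
  ]
}}

```text
time: 21.92
tool_pos: [433.0, 237.8, 251.3]
orientation: [-0.0, 0.173, 0.985, -0.0]
wrist_force: [1.0, -0.6, 0.2]
width: 0.293
grasp_force: 39.6
```

>>> {"name": "creep_tool", "arguments": {
  "offsets": [
    [[0, 0.0067, 0.0467, 0, 0, 0, 0], [0, 0.005, 0.0333, 0, 0, 0, 0], [0, 0, 0, 0, 0, 0, 0], [0, 0, 0, 0, 0, 0, 0], [0, 0, 0, 0, 0, 0, 0]]
  ]
}}

```text
time: 22.33
tool_pos: [442.7, 283.1, 251.4]
orientation: [-0.0, 0.173, 0.985, -0.0]
wrist_force: [0.3, -0.3, -0.6]
width: 0.286
grasp_force: 39.7
```

```bash
python3 -c "
from h import *
print(delta([438.3,257.1,190]))"
```

```text
[array([ -4.8, -25.8,  61.4]), array([-0.0008, -0.0007,  0.    ])]
```

In the tool's units: 15 mm is 0.025, -13 mm is -0.0217.

>>> {"name": "creep_tool", "arguments": {
  "offsets": [
    [[0, -0.004, -0.0217, 0, 0, 0, 0], [0, -0.004, -0.0213, 0, 0, 0, 0], [0, 0, 0, 0.025, 0, 0, 0], [0, 0, 0, 0.025, 0, 0, 0], [0, 0, 0, 0.02, 0, 0, 0], [0, 0, 0, 0.0067, 0, 0, 0], [0, 0, 0, 0, 0, 0, 0], [0, 0, 0, 0, 0, 0, 0]]
  ]
}}

```text
time: 23.0
tool_pos: [438.7, 256.8, 206.5]
orientation: [0.0, 0.173, 0.985, 0.0]
wrist_force: [0.9, 0.5, -0.3]
width: 0.289
grasp_force: 39.7
```

```bash
python3 -c "
from h import *
print(delta([438.3,257.1,176.5]))
p,d=grab_frame('scene');cv2.imwrite('pics/s2.png',cv2.resize(p[90:210,150:310],None,fx=4,fy=4))"
```

```text
[array([ 0.5,  0.1, 30. ]), array([0.0002, 0.0003, 0.    ])]
```

View pics/s2.png

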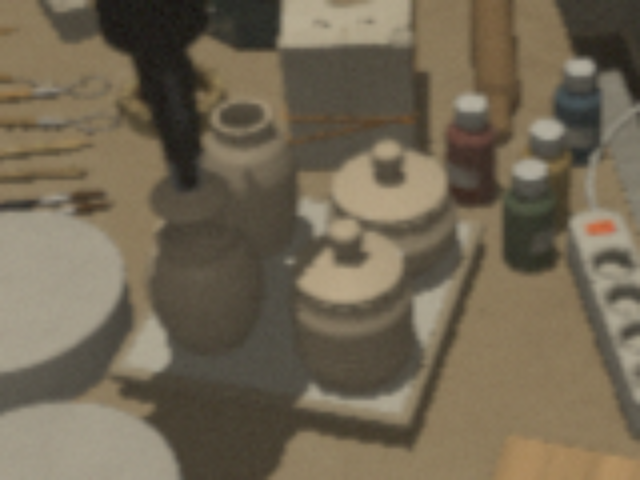

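The round lid hangs level at crop (190,200) above the round jar at (205,235). The squat lid (390,185) and straight lid (348,275) are seated. I'll lower the round lid.

In the tool's units: 10 mm is 0.0167, 6 mm is 0.01.

>>> {"name": "creep_tool", "arguments": {
  "offsets": [
    [[0, 0.0007, 0, 0.0167, 0, 0, 0], [0, 0, 0, 0.01, 0, 0, 0], [0, 0, 0, 0.0033, 0, 0, 0], [0, 0, 0, 0.0033, 0, 0, 0], [0, 0, 0, 0.0033, 0, 0, 0], [0, 0, 0, 0.0033, 0, 0, 0], [0, 0, 0, 0, 0, 0, 0], [0, 0, 0, 0, 0, 0, 0]]
  ]
}}

```text
time: 23.72
tool_pos: [438.3, 257.7, 182.0]
orientation: [0.0, 0.173, 0.985, 0.0]
wrist_force: [-0.2, -0.5, -0.7]
width: 0.289
grasp_force: 39.7
```

>>> {"name": "creep_tool", "arguments": {
  "offsets": [
    [[0, 0, 0, 0.0025, 0, 0, 0], [0, 0, 0, 0.0025, 0, 0, 0], [0, 0, 0, 0.0017, 0, 0, 0], [0, 0, 0, 0, 0, 0, 0], [0, 0, 0, 0, 0, 0, 0]]
  ]
}}

```text
time: 24.13
tool_pos: [438.3, 257.7, 177.9]
orientation: [-0.0, 0.173, 0.985, -0.0]
wrist_force: [1.1, -0.0, -0.5]
width: 0.29
grasp_force: 39.7
```

In the tool's units: 0.8 mm is 0.0013.

>>> {"name": "creep_tool", "arguments": {
  "offsets": [
    [[0, 0, 0, 0.0013, 0, 0, 0], [0, 0, 0, 0, 0, 0, 0], [0, 0, 0, 0, 0, 0, 0]]
  ]
}}

```text
time: 24.38
tool_pos: [438.3, 257.7, 177.1]
orientation: [-0.0, 0.173, 0.985, -0.0]
wrist_force: [-0.6, 0.8, 0.2]
width: 0.285
grasp_force: 39.7
```

>>> {"name": "creep_tool", "arguments": {
  "offsets": [
    [[0, 0, 0, 0.001, 0, 0, 0], [0, 0, 0, 0, 0, 0, 0], [0, 0, 0, 0, 0, 0, 0]]
  ]
}}

```text
time: 24.63
tool_pos: [438.4, 257.7, 176.6]
orientation: [0.0, 0.173, 0.985, 0.0]
wrist_force: [0.5, -0.1, 2.2]
width: 0.287
grasp_force: 39.8
```

>>> {"name": "creep_tool", "arguments": {
  "offsets": [
    [[0, 0, 0, 0.0007, 0, 0, 0], [0, 0, 0, 0, 0, 0, 0], [0, 0, 0, 0, 0, 0, 0]]
  ]
}}

```text
time: 24.88
tool_pos: [438.5, 257.8, 176.5]
orientation: [0.0, 0.173, 0.985, 0.0]
wrist_force: [-1.2, -0.4, 5.9]
width: 0.287
grasp_force: 40.1
```

The rows are not in the units I measure in: shifts go in shares of 600 mm and turns go in shares of 360 degrees. I convert before sending: -30 mm is -0.05, -20 mm is -0.0333.

>>> {"name": "creep_tool", "arguments": {
  "offsets": [
    [[0.3, 0, 0, 0, 0, 0, 0], [0.35, 0, 0, 0, 0, 0, 0], [0.45, 0, 0, 0, 0, 0, 0], [0.55, 0, 0, 0, 0, 0, 0], [0.55, 0, 0, -0.0167, 0, 0, 0], [0.55, 0, 0, -0.0333, 0, 0, 0], [0.55, 0, 0, -0.05, 0, 0, 0], [0.55, 0, 0, -0.05, 0, 0, 0]]
  ]
}}

```text
time: 25.55
tool_pos: [437.7, 257.5, 266.8]
orientation: [-0.001, 0.173, 0.985, -0.0]
wrist_force: [0.6, 0.3, 0.5]
width: 0.549
grasp_force: 0.0
```

>>> {"name": "creep_tool", "arguments": {
  "offsets": [
    [[0.55, 0, 0, 0, 0, 0, 0], [0.55, 0, 0, 0, 0, 0, 0], [0.55, 0, 0, 0, 0, 0, 0]]
  ]
}}

```text
time: 25.8
tool_pos: [438.1, 257.6, 265.5]
orientation: [-0.0, 0.173, 0.985, -0.0]
wrist_force: [0.0, -0.1, -0.6]
width: 0.553
grasp_force: 0.0
```

```bash
python3 -c "
from h import *
shoot('w14');I=load('w14')
for z,r,b in ((180,25,5),(150,41,8)):
  f=rings(I,z,(438,257.5),r,b);print(f[1],f[2],f[3])
f=rings(I,159,(533.3,335),37,6);print('tall jar',f[1],f[2],f[3])
print(delta([414.9,-291.8,266]))
"
```

```text
[438.09906006 257.75570679] 26.060405731201172 180.64187537343057
[437.14776611 258.06112671] 60.13551712036133 147.42641222241286
tall jar [532.23760986 334.72817993] 53.86082077026367 158.64998640588428
[array([-1.656e+02, -5.243e+02, -5.000e-01]), array([-0.001 , -0.0011, -0.    ])]
```

In the tool's units: -33 mm is -0.055, -10 mm is -0.0167.

>>> {"name": "creep_tool", "arguments": {
  "offsets": [
    [[0.55, -0.0167, -0.055, 0, 0, 0, 0], [0.55, -0.0167, -0.055, 0, 0, 0, 0], [0.55, -0.0167, -0.055, 0, 0, 0, 0], [0.55, -0.0167, -0.055, 0, 0, 0, 0], [0.55, -0.0167, -0.055, 0, 0, 0, 0], [0.55, -0.0167, -0.055, 0, 0, 0, 0], [0.55, -0.0167, -0.055, 0, 0, 0, 0], [0.55, -0.0167, -0.055, 0, 0, 0, 0]]
  ]
}}

```text
time: 26.52
tool_pos: [422.6, -19.2, 265.2]
orientation: [-0.001, 0.173, 0.985, 0.0]
wrist_force: [1.8, -0.7, 0.2]
width: 0.55
grasp_force: 0.0
```

>>> {"name": "creep_tool", "arguments": {
  "offsets": [
    [[0.55, -0.0167, -0.055, 0, 0, 0, 0], [0.55, -0.0167, -0.055, 0, 0, 0, 0], [0.55, -0.0167, -0.055, 0, 0, 0, 0], [0.55, -0.0183, -0.055, 0, 0, 0, 0], [0.55, -0.0183, -0.055, 0.0333, 0, 0, 0], [0.55, -0.0183, -0.055, 0.05, 0, 0, 0], [0.55, -0.0183, -0.055, 0.05, 0, 0, 0], [0.55, -0.0167, -0.0467, 0.05, 0, 0, 0]]
  ]
}}

```text
time: 27.18
tool_pos: [413.5, -284.5, 160.2]
orientation: [-0.0, 0.173, 0.985, 0.0]
wrist_force: [1.2, 0.3, 0.1]
width: 0.551
grasp_force: 0.0
```

>>> {"name": "creep_tool", "arguments": {
  "offsets": [
    [[0.55, 0, 0, 0.025, 0, 0, 0], [0.55, 0, 0, 0, 0, 0, 0], [0.55, 0, 0, 0, 0, 0, 0], [0.55, 0, 0, 0, 0, 0, 0]]
  ]
}}

```text
time: 27.52
tool_pos: [414.6, -282.5, 147.8]
orientation: [0.0, 0.173, 0.985, -0.0]
wrist_force: [0.6, 0.1, -0.4]
width: 0.549
grasp_force: 0.0
```

```bash
python3 -c "
from h import *
shoot('w15');I=load('w15');print(pose()[0])
for z,r,b in ((79,25,5),(48,35,8)):
  f=rings(I,z,(414.9,-291.8),r,b);print(f[1],f[2],f[3])
print(delta([414.9,-292,76]))"
```

```text
[ 414.80544035 -282.52178868  148.15283692]
[ 415.4085083  -293.23110962] 26.76700210571289 80.61571548537785
[ 414.36322021 -293.03829956] 48.95250701904297 47.770077622876144
[array([-3.2, -8.9, 72.2]), array([-0.0004,  0.0011,  0.    ])]
```

In the tool's units: 24 mm is 0.04, 22 mm is 0.0367.

>>> {"name": "creep_tool", "arguments": {
  "offsets": [
    [[0.55, -0.0033, -0.0083, 0.0367, 0, 0, 0], [0.55, -0.003, -0.008, 0.04, 0, 0, 0], [0.55, 0, 0, 0.03, 0, 0, 0], [0.55, 0, 0, 0.0133, 0, 0, 0], [0.55, 0, 0, 0, 0, 0, 0], [0.3, 0, 0, 0, 0, 0, 0], [0.1, 0, 0, 0, 0, 0, 0], [0, 0, 0, 0, 0, 0, 0]]
  ],
  "squeeze": 40
}}

```text
time: 28.23
tool_pos: [415.3, -293.8, 76.6]
orientation: [0.001, 0.173, 0.985, -0.001]
wrist_force: [-0.4, 1.5, 5.1]
width: 0.287
grasp_force: 39.0
```

>>> {"name": "creep_tool", "arguments": {
  "offsets": [
    [[0, 0, 0, 0, 0, 0, 0], [0, 0, 0, 0, 0, 0, 0], [0, 0, 0, 0, 0, 0, 0]]
  ]
}}

```text
time: 28.48
tool_pos: [415.3, -293.8, 76.6]
orientation: [0.001, 0.173, 0.985, -0.001]
wrist_force: [-0.4, 2.2, 4.9]
width: 0.288
grasp_force: 39.0
```

>>> {"name": "creep_tool", "arguments": {
  "offsets": [
    [[0, 0, 0, -0.0083, 0, 0, 0], [0, 0, 0, -0.0167, 0, 0, 0], [0, 0, 0, -0.0167, 0, 0, 0], [0, 0, 0, 0, 0, 0, 0], [0, 0, 0, 0, 0, 0, 0]]
  ]
}}

```text
time: 28.9
tool_pos: [415.1, -293.9, 101.0]
orientation: [0.001, 0.173, 0.985, -0.001]
wrist_force: [0.2, -0.2, -0.9]
width: 0.29
grasp_force: 39.2
```

```bash
python3 -c "
from h import *
p=pose()[0];shoot('w16');f=rings(load('w16'),72,p,35,8);print(f[1]-p[:2],f[2],f[3]);print(delta([533.2,335,275]))"
```

```text
[-1.77586824  0.53999965] 48.23896026611328 72.06929931772397
[array([ 102.8,  631.3, -174.9]), array([-0.0004,  0.0009, -0.    ])]
```

View pics/w16.png

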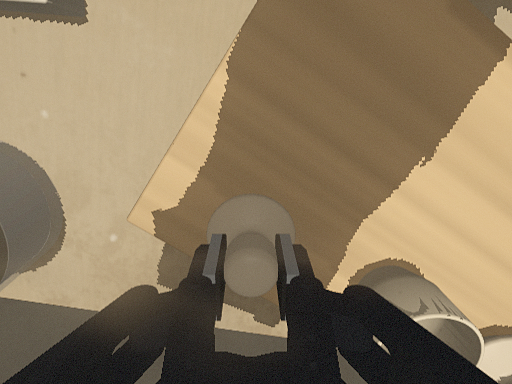

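The tall lid is held at (250,262) and looks level. I'll carry it to the tall jar.

In the tool's units: -35 mm is -0.0583, 32 mm is 0.0533.

>>> {"name": "creep_tool", "arguments": {
  "offsets": [
    [[0, 0, 0, -0.0417, 0, 0, 0], [0, 0, 0, -0.0583, 0, 0, 0], [0, 0.005, 0.0333, -0.0583, 0, 0, 0], [0, 0.0083, 0.05, -0.0583, 0, 0, 0], [0, 0.0083, 0.0533, -0.0583, 0, 0, 0], [0, 0.0083, 0.0533, -0.0083, 0, 0, 0], [0, 0.0083, 0.0533, 0, 0, 0, 0], [0, 0.0083, 0.0533, 0, 0, 0, 0]]
  ],
  "squeeze": 40
}}

```text
time: 29.62
tool_pos: [447.8, -122.4, 262.4]
orientation: [0.0, 0.173, 0.985, -0.0]
wrist_force: [0.4, -0.6, -0.6]
width: 0.287
grasp_force: 39.4
```

>>> {"name": "creep_tool", "arguments": {
  "offsets": [
    [[0, 0.0083, 0.0533, 0, 0, 0, 0], [0, 0.0083, 0.0533, 0, 0, 0, 0], [0, 0.0083, 0.0533, 0, 0, 0, 0], [0, 0.0083, 0.0533, 0, 0, 0, 0], [0, 0.0083, 0.0533, 0, 0, 0, 0], [0, 0.0083, 0.0533, 0, 0, 0, 0], [0, 0.0083, 0.0533, 0, 0, 0, 0], [0, 0.0083, 0.0533, 0, 0, 0, 0]]
  ]
}}

```text
time: 30.28
tool_pos: [497.2, 132.3, 261.7]
orientation: [-0.0, 0.173, 0.985, -0.0]
wrist_force: [0.5, -1.2, -0.0]
width: 0.287
grasp_force: 39.4
```

>>> {"name": "creep_tool", "arguments": {
  "offsets": [
    [[0, 0.0083, 0.0533, 0, 0, 0, 0], [0, 0.0083, 0.0533, 0, 0, 0, 0], [0, 0.0083, 0.0533, 0, 0, 0, 0], [0, 0.0067, 0.0467, 0, 0, 0, 0], [0, 0, 0, 0, 0, 0, 0], [0, 0, 0, 0, 0, 0, 0]]
  ]
}}

```text
time: 30.78
tool_pos: [521.5, 254.7, 261.1]
orientation: [-0.001, 0.172, 0.985, -0.0]
wrist_force: [-0.6, -0.9, -0.5]
width: 0.289
grasp_force: 39.5
```

```bash
python3 -c "
from h import *
p=pose()[0];print(p,delta([533.2,335,215]))"
```

```text
[521.50463467 254.72734935 261.14618453] [array([16.2, 79.5, 46.1]), array([-0.0009, -0.001 , -0.    ])]
```

In the tool's units: 24 mm is 0.04, 20 mm is 0.0333.

```bash
python3 -c "
from h import *
shoot('w17');f=rings(load('w17'),159,(533.3,335),37,6);print('tall jar',f[1],f[2],f[3])"
```

```text
tall jar [533.70056152 334.77035522] 51.51299285888672 158.8530332461343
```

>>> {"name": "creep_tool", "arguments": {
  "offsets": [
    [[0, 0.005, 0.0267, 0, 0, 0, 0], [0, 0.0083, 0.04, 0, 0, 0, 0], [0, 0.0083, 0.04, 0, 0, 0, 0], [0, 0.005, 0.025, 0, 0, 0, 0], [0, 0, 0, 0.0333, 0, 0, 0], [0, 0, 0, 0.03, 0, 0, 0], [0, 0, 0, 0.01, 0, 0, 0], [0, 0, 0, 0, 0, 0, 0]]
  ]
}}

```text
time: 31.5
tool_pos: [533.0, 332.1, 216.9]
orientation: [-0.001, 0.174, 0.985, -0.001]
wrist_force: [1.1, -0.7, 0.0]
width: 0.283
grasp_force: 39.5
```

>>> {"name": "creep_tool", "arguments": {
  "offsets": [
    [[0, 0, 0, 0, 0, 0, 0], [0, 0, 0, 0, 0, 0, 0]]
  ]
}}

```text
time: 31.67
tool_pos: [534.0, 333.0, 219.3]
orientation: [0.001, 0.173, 0.985, 0.0]
wrist_force: [1.0, -0.2, -0.2]
width: 0.292
grasp_force: 39.5
```

```bash
python3 -c "
from h import *
print(delta([533.2,335,196.6]))"
```

```text
[array([ 1.5,  1.6, 22.7]), array([0.001, 0.001, 0.   ])]
```

In the tool's units: 6 mm is 0.01, 4 mm is 0.0067.

>>> {"name": "creep_tool", "arguments": {
  "offsets": [
    [[0, 0.0018, 0.0027, 0.01, 0, 0, 0], [0, 0, 0, 0.0067, 0, 0, 0], [0, 0, 0, 0.0033, 0, 0, 0], [0, 0, 0, 0, 0, 0, 0], [0, 0, 0, 0, 0, 0, 0], [0, 0, 0, 0, 0, 0, 0]]
  ]
}}

```text
time: 32.17
tool_pos: [533.1, 335.3, 206.2]
orientation: [0.0, 0.173, 0.985, 0.0]
wrist_force: [-0.2, -0.0, 0.5]
width: 0.292
grasp_force: 39.5
```

```bash
python3 -c "
from h import *
print(delta([533.6,334.9,196.6]))"
```

```text
[array([-0.6, -0.2,  9.6]), array([0.    , 0.0001, 0.    ])]
```

>>> {"name": "creep_tool", "arguments": {
  "offsets": [
    [[0, 0, 0, 0.0033, 0, 0, 0], [0, 0, 0, 0.0033, 0, 0, 0], [0, 0, 0, 0, 0, 0, 0], [0, 0, 0, 0, 0, 0, 0]]
  ]
}}

```text
time: 32.5
tool_pos: [533.0, 335.2, 202.0]
orientation: [-0.0, 0.173, 0.985, -0.0]
wrist_force: [0.3, -0.3, -1.2]
width: 0.29
grasp_force: 39.5
```

In the tool's units: 1.5 mm is 0.0025, -0.5 mm is -0.0008.

>>> {"name": "creep_tool", "arguments": {
  "offsets": [
    [[0, -0.0008, 0, 0.0025, 0, 0, 0], [0, 0, 0, 0.0025, 0, 0, 0], [0, 0, 0, 0, 0, 0, 0], [0, 0, 0, 0, 0, 0, 0]]
  ]
}}

```text
time: 32.83
tool_pos: [533.5, 335.1, 199.0]
orientation: [-0.0, 0.173, 0.985, -0.0]
wrist_force: [-0.1, 0.2, 0.6]
width: 0.286
grasp_force: 39.5
```

>>> {"name": "creep_tool", "arguments": {
  "offsets": [
    [[0, 0, 0, 0.002, 0, 0, 0], [0, 0, 0, 0, 0, 0, 0], [0, 0, 0, 0, 0, 0, 0]]
  ]
}}

```text
time: 33.08
tool_pos: [533.5, 335.1, 197.9]
orientation: [-0.0, 0.173, 0.985, -0.0]
wrist_force: [-0.3, 0.3, -1.1]
width: 0.286
grasp_force: 39.5
```

>>> {"name": "creep_tool", "arguments": {
  "offsets": [
    [[0, 0, 0, 0.001, 0, 0, 0], [0, 0, 0, 0, 0, 0, 0], [0, 0, 0, 0, 0, 0, 0]]
  ]
}}

```text
time: 33.33
tool_pos: [533.5, 335.1, 197.3]
orientation: [0.0, 0.173, 0.985, -0.0]
wrist_force: [0.0, -0.4, 0.1]
width: 0.285
grasp_force: 39.5
```

>>> {"name": "creep_tool", "arguments": {
  "offsets": [
    [[0, 0, 0, 0.0008, 0, 0, 0], [0, 0, 0, 0, 0, 0, 0], [0, 0, 0, 0, 0, 0, 0]]
  ]
}}

```text
time: 33.58
tool_pos: [533.5, 335.1, 196.8]
orientation: [-0.0, 0.173, 0.985, -0.0]
wrist_force: [-0.4, -0.2, 0.0]
width: 0.287
grasp_force: 39.5
```

In the tool's units: 0.5 mm is 0.0008.

>>> {"name": "creep_tool", "arguments": {
  "offsets": [
    [[0, 0, 0, 0.0008, 0, 0, 0], [0, 0, 0, 0, 0, 0, 0], [0, 0, 0, 0, 0, 0, 0]]
  ]
}}

```text
time: 33.83
tool_pos: [533.6, 335.2, 196.7]
orientation: [0.0, 0.173, 0.985, 0.0]
wrist_force: [-0.2, -0.7, 4.4]
width: 0.289
grasp_force: 39.8
```

>>> {"name": "creep_tool", "arguments": {
  "offsets": [
    [[0.3, 0, 0, 0, 0, 0, 0], [0.35, 0, 0, 0, 0, 0, 0], [0.45, 0, 0, 0, 0, 0, 0], [0.55, 0, 0, 0, 0, 0, 0], [0.55, 0, 0, -0.0167, 0, 0, 0], [0.55, 0, 0, -0.0333, 0, 0, 0], [0.55, 0, 0, -0.05, 0, 0, 0], [0.55, 0, 0, -0.05, 0, 0, 0]]
  ]
}}

```text
time: 34.5
tool_pos: [533.0, 334.9, 287.8]
orientation: [-0.0, 0.173, 0.985, -0.0]
wrist_force: [0.9, 1.7, 0.3]
width: 0.551
grasp_force: 0.0
```

>>> {"name": "creep_tool", "arguments": {
  "offsets": [
    [[0.55, 0, 0, 0, 0, 0, 0], [0.55, 0, 0, 0, 0, 0, 0], [0.55, 0, 0, 0, 0, 0, 0]]
  ]
}}

```text
time: 34.75
tool_pos: [533.5, 335.1, 286.3]
orientation: [-0.0, 0.173, 0.985, -0.0]
wrist_force: [-1.1, 0.2, -0.5]
width: 0.552
grasp_force: 0.0
```

```bash
python3 -c "
from h import *
shoot('w18');I=load('w18')
for z,r,b in ((200,25,5),(169,35,8)):
  f=rings(I,z,(533.5,335),r,b);print(f[1],f[2],f[3])
p,d=grab_frame('scene');cv2.imwrite('pics/s3.png',cv2.resize(p[80:320,150:370],None,fx=2.5,fy=2.5))"
```

```text
[533.25262451 335.23358154] 26.04159927368164 200.6459272108182
[532.5579834  335.50640869] 48.70079803466797 167.66138622041365
```

View pics/w18.png

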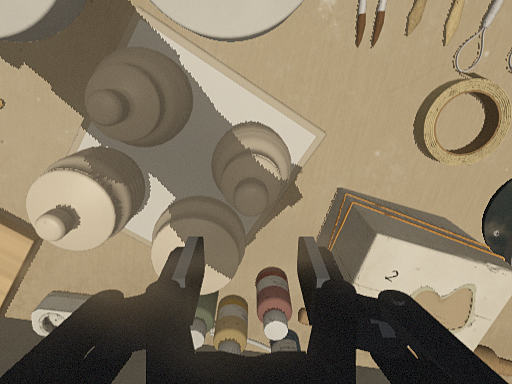

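View pics/s3.png

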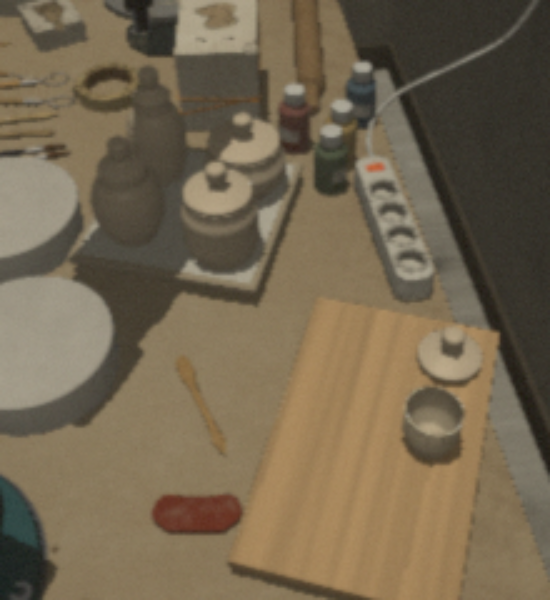

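The wrist picture shows the tall jar's lid centred at (250,195). The scene crop shows all four jars lidded at (150,130), (125,190), (218,215) and (248,155), with the spare lid (450,352) and pot (433,420) left on the board.

```bash
python3 -c "
from cell import workorder
print(workorder.finish_job())"
```

```text
the job is handed in; nothing more can be done
None
```

All four jars have their own lids on, and my last camera checks showed each one centred and at its seated height; the spare lid and small pot were not touched, and I handed the job in at about 35 s without being shown the verdict.

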